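# Load the ring polisher and hold its speed lever at the third notch

## Task

Stand the wooden cone that carries the ring upright in the round seat in the polisher's chamber (slide the clear guard open for this), then slide the guard fully shut. Only with the guard shut, push the spring-return lever down with the fingers past its first two clicks to the third notch, not on to the stop, and finish while still holding it there: do not let go. Leave everything else where it is.

Things in the scene. Friction and masses are not known exactly. Their poses are not given: they have to be found in the camera images.
- polisher: bench-top ring polisher, grey box fixed to the table, 150 (its x) x 290 (its y) x 105 tall, rails on top reach 115. Origin: centre of its underside on the table; z up; its own x points away from the robot when its yaw is 0, its y along its length. The -y part (y -145 to +15) is a solid motor housing; the +y part is an open-topped chamber, inside 110 (x) by 120 (y: +15 to +135), floor 12 above the table. The guard slides along its top; the speed lever sticks out of its -y end.
- seat (a point): centre of the round seat on the chamber floor, at polisher (0, 75, 12) mm: a flat floor ringed by a lip, 64 inside diameter and 4 tall, which the 48 mm base of a ring cone stands in. Axes as the polisher's.
- guard (a joint): position of the clear (slightly milky) sliding guard over the chamber, m: 0 = fully shut (chamber covered), grows as it slides towards the polisher's -y (over the motor housing) to 0.125 = fully open. It takes about 1.5 N to slide and stays where it is left. Its underside is 106 above the table, 12 above the top of a seated ring cone.
- guard_grip (a point): centre of the top edge of the guard's upright black grip, a plate 60 (polisher x) x 14 thick (polisher y) standing on the guard sheet; top edge 151 above the table, guard sheet's upper face 111 above the table, so 40 of the grip is free to hold from above. At polisher (0, 75 - 1000*joint, 151) mm.
- speed_lever (a joint): angle of the spring-return speed lever, rad: 0 = released, where it points along the polisher's -y and 0.5 rad upward; it grows as it is pushed down; level at 0.5. Detents (clicks) at 0.3 = first, 0.6 = second, 0.9 = third notch; hard stop at 1.2. The spring always drives it back to 0; at the cross bar it takes some 3 N to start, 7 N at the third notch, with clicks that add and take off 1 to 1.5 N.
- lever_bar (a point): centre of the lever's round black cross bar (20 diameter, 50 long along polisher x) that is pushed down. It turns about a hinge along polisher x at polisher (0, -150, 85) mm, on a radius of 90: it lies at polisher (0, -150 - 90 cos(0.5 - angle), 85 + 90 sin(0.5 - angle)) mm. A fixed wire arc with four brass studs (released, first, second, third notch), within 57 of the hinge, stands 19 to the side (+x) of the lever, which is at a stud when it lines up with it.
- ring_cone: the wooden ring cone that carries a chunky silver-coloured steel ring with a glass stone (ring 39 diameter, 32 to 42 above its underside; stone sticks out to 29 from the axis). 82 tall, base disc 48 diameter and 10 thick, body tapering 36 to 24 diameter, topped by a plain cylinder 24 diameter from 54 to 82 to hold it by. About 0.09 kg. Origin: centre of its underside, z up. It and the two bare cones stand on the polisher's +y side, in any order.
- bare_cone: wooden ring cone of the same shape and size as ring_cone (82 tall) but bare, without a ring; a bystander. Origin: centre of its underside.
- tall_cone: bare wooden ring cone, 112 mm tall, base 48 diameter; too tall for the chamber; a bystander. Origin: centre of its underside.
- dish: white ceramic dish, 100 diameter, 16 tall, lying beyond the cones; bystander. Origin: centre of underside.
- bangle: brass bangle lying flat, 68 outer diameter, 12 tall, nearer the robot than the cones; bystander. Origin: centre of underside.
- gift_box: closed cardboard box 70 x 70 x 35 tall, on the lever side, near the robot; bystander. Origin: centre of underside.
There are look-alikes about, which are no part of the job. Leave any black or yellow look-alike of the ring_cone alone.

How it is judged:
On the way, in this order (a step that is already met when the one before it is completed fails the run):
1. the cone with the ring stands upright in the chamber's seat, let go (horizontal distance between ring_cone and seat below 0.014 m and z of ring_cone in the frame of seat between -0.004 and 0.003 m and angle between ring_cone's own z axis and vertical below 0.1 rad and contact force between the fingers and ring_cone below 0.1 N), for 0.2 s.
2. the guard is fully shut over it (horizontal distance between ring_cone and seat below 0.014 m and z of ring_cone in the frame of seat between -0.004 and 0.003 m and angle between ring_cone's own z axis and vertical below 0.1 rad and value of joint guard below 0.005 m), for 0.2 s.
3. the fingers hold the lever at the third notch (value of joint speed_lever between 0.8 and 1 rad and contact force between the fingers and speed_lever above 2 N), for 0.5 s.
At the end, for the whole second after the job is handed in: The ring cone stands upright (0.1 rad) on the chamber floor, within 14 mm of the seat's centre; the guard is within 5 mm of fully shut; the fingers hold the lever between 0.8 and 1.0 rad (third notch 0.9), pressing on it with more than 2 N (all of step 2 and all of step 3); the arm keeps its last pose, push and grip.
It fails at once if the lever is pressed (beyond 0.15 rad) while the guard is more than 8 mm open (value of joint speed_lever above 0.15 rad and value of joint guard above 0.008 m).
It fails at once if the lever is pushed on towards its stop (beyond 1.1 rad) (value of joint speed_lever above 1.1 rad).
It fails at once if a bystander is shifted by more than 30 mm (distance of any of bare_cone, tall_cone, dish, bangle, gift_box from where it was at the start of the episode above 0.03 m).
It fails at once if a bare cone is knocked over (angle between any of bare_cone, tall_cone's own z axis and vertical above 0.5 rad).
It also fails if it takes over 72 s, if anything falls off the work surface, if the arm or the gripper's body presses on something with over 40 N, if the wrist force passes 120 N, or if a joint passes its speed limit or range.

## Robot

A 7-joint arm with a two-finger parallel gripper is mounted at the origin on the work surface. World frame = base frame: x ahead of the robot, y to its left, z up, the work surface at z = 0. Lengths are in m, angles in rad, forces in N, time in s.
With the tool pointing down it reaches from about 0.4 to 0.875 m from the base axis. Payload 19.3 kg.
Tool frame: the origin (TCP) lies on the centre line of the jaws, within the pads' length; the fingertips stand 14 mm ahead of it and the grasp point (between the pads) lies 5 mm behind it; y points along the fingers, x is the direction in which the jaws open and shut, and the axes are right-handed (so a half turn about y gives the same grasp; the last joint's range is limited). The gripper opens to 85 mm and grips with 20 to 120 N. Pads are 22 mm wide; open, the fingers measure 114 mm over their backs; the gripper's body (76 mm by 85 mm) begins 54 mm behind the grasp point. The pads swing forward as they close: fully open they stand 13 mm farther back than shut.
Start: joints at [1.18, 0.521, -0.036, 1.599, 0.021, 1.021, -0.113], TCP at [0.197, -0.593, 0.245] pointing down, gripper open.
Joint ranges: [-2.91, 2.91], [-0.3, 2.13], [-1.5, 1.42], [0.17, 2.43], [-1.26, 4.41], [0.16, 1.93], [-2.52, 2.52]. Speed limits (rad/s): [1.89, 1.89, 2.39, 2.39, 3.01, 3.01, 3.01].

## Interface

Orientations are given as [roll, pitch, yaw] about the fixed x, y, z axes, in that order (R = Rz(yaw) Ry(pitch) Rx(roll)).
In Python, from workcell import monitor, grab_frame, workorder gives the robot as it stands.
- The arm moves only by the tool drive_tool, never from a script. Its argument "steps" is one flat list of numbers, 5 for each row, row after row: the finger opening in mm, from 0 to 85.4, then the shift along the world's x, y, z in mm, then the turn about the world's z in degrees. In form: [fingers, tx, ty, tz, twist, fingers, tx, ty, tz, twist, ...]. A call has exactly 5 rows; each row shifts and turns the commanded pose from where the row before left it; what a row does not reach is not made up. A row lasts 1/12 s, in which the tool goes at most 41.7 mm and 7.16 degrees, less where a joint would pass 70% of its speed; a pose out of reach is approached as far as the arm can. A call is refused whole if a number of a shift passes 41.7 or a number of a turn 7.16, either way. A call with a gripper value outside its range is refused whole. The fingers move at their own pace and stop on an object; "grip_force" is the grip in N (left out, the last holds). Time passes only in rows, so rows that do not move let the fingers close, or fill a call up. It gives the time, the measured TCP pose, the force and the opening at its end, in the units of the state.
- monitor.observe(): the state, without advancing time (a new reading comes with each control period).
- grab_frame(name): name is "scene" or "top"; returns a dict with "frame" (480x640x3 uint8, red, green, blue), "vertical_fov" (degrees; the focal length in pixels is half the picture's height over the tangent of half this angle, whatever the lens; pixels are square), "cx", "cy" (the principal point, pixels), "xyz" and "orientation" of the camera in the world. Camera axes: x right, y down, z forward; pixel columns grow to the right and rows downward; lengths in m; the calibration is good to about 2 mm. A picture is of the moment at which its call begins. There is no depth.
- workorder.job_done(): hands the job in, once; it reports no verdict.
The state is a dict: "clock": time; "qpos": joint angles; "qd": joint speeds; "joint_efforts": joint torques, N m; "position": TCP position; "tool_rot": TCP orientation; "force": force on the tool from outside, world axes, zero at the start; "moment": the same for the moment, N m; "grip_width": finger opening in m.
Only numpy, scipy, OpenCV 4.12 (cv2) and the standard library are available. Lean on these libraries where they do the work, as an engineer would, in place of code of your own. Each camera call takes 0.05 s, during which the arm holds its last target. There are 200 camera calls.

## Working session

There is one attempt and no reset: what is moved stays moved. The work goes in short steps, Python scripts to look and compute and a tool call to move; the robot and the scene stay as the last step left them, time stands still between calls to the robot, and variables do not carry over. Pictures are saved under pics/ and viewed, about 8 in all and at most 12, crops included, and the job is handed in when it is done.

Besides the shell and the picture viewer there is one more tool, called after "Emit:" as a command line: name --argument value ..., lists and objects as JSON in quotes. drive_tool: Moves the arm, as the interface text tells. Its arguments: {"type":"object","properties":{"steps":{"type":"array"},"grip_force":{"type":"number"}},"required":["steps"]}

```bash
mkdir -p pics; python3 - <<'E'
from workcell import monitor, grab_frame
import cv2,pickle
print(monitor.observe())
for n in("scene","top"):
    f=grab_frame(n); pickle.dump(f,open(n+".pkl","wb")); cv2.imwrite(f"pics/{n}0.png",f["frame"][...,::-1]); print({k:v for k,v in f.items() if k!="frame"})
E
```

```text
{'clock': 0.0, 'qpos': array([ 1.17978102,  0.52198356, -0.03630145,  1.59997927,  0.02121338,
        1.02109843, -0.11282398]), 'qd': array([ 1.24021021e-03, -1.18347007e-03, -3.75061361e-04,  3.78447296e-04,
        3.65009720e-04,  6.51665032e-05,  4.03570849e-04]), 'joint_efforts': array([ 4.29050306e-04, -9.27121425e+01,  1.98045507e+00, -3.69940066e+01,
        1.79511204e-02,  8.19487410e-03, -4.51948426e-05]), 'position': array([ 0.19694084, -0.59283824,  0.24475529]), 'tool_rot': array([-1.57089737e+00,  1.07870677e-03, -1.25003106e+00]), 'force': array([ 0.1544843 ,  0.86334605, -0.00182483]), 'moment': array([0.06069491, 0.01158384, 0.01564094]), 'grip_width': 0.08515335392374587}
{'vertical_fov': 49.25496889524603, 'cx': 327.11032929805714, 'cy': 234.13299463879642, 'xyz': array([1.28218592, 0.51456991, 1.01861346]), 'orientation': array([-2.33999896, -0.02040859,  2.22786013])}
{'vertical_fov': 49.99854760369232, 'cx': 315.47625167771866, 'cy': 246.31356669800928, 'xyz': array([ 0.4586618 , -0.02206698,  1.35185079]), 'orientation': array([-3.08987563, -0.02882514, -1.58859702])}
```

View pics/scene0.png

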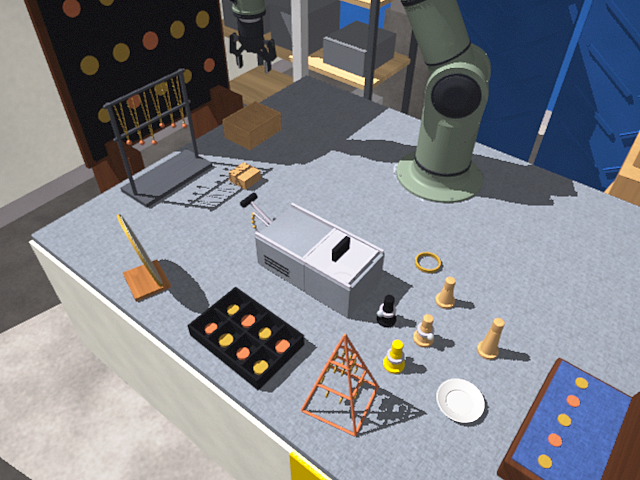

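View pics/top0.png

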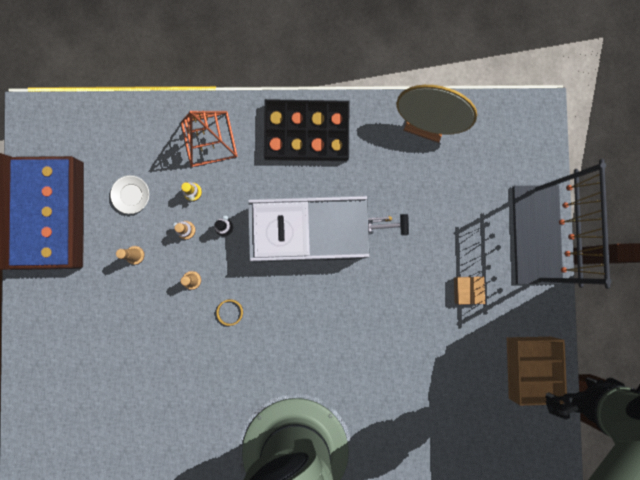

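The scene view shows the ring cone at about (425,330), with black (387,310) and yellow (396,357) look-alikes beside it. The bare cone is at (447,293) and the tall cone at (491,338). In the top view the ring cone is at (183,230), the guard grip at (281,228) and the lever bar at (404,224). Next I'll measure on enlarged crops.

```bash
cat > h.py <<'E'
import numpy as np,cv2,pickle
from scipy.spatial.transform import Rotation as Ro
from workcell import monitor, grab_frame
def ray(f,u,v):
    F=240/np.tan(np.radians(f["vertical_fov"]/2))
    return Ro.from_euler("xyz",f["orientation"]).apply([(u-f["cx"])/F,(v-f["cy"])/F,1])
def onz(f,u,v,z):
    d=ray(f,u,v); return (f["xyz"]+d*(z-f["xyz"][2])/d[2])*1000
def two(f,p,g,q):
    a,b=ray(f,*p),ray(g,*q); a/=np.linalg.norm(a); b/=np.linalg.norm(b)
    s=np.linalg.lstsq(np.c_[a,-b],g["xyz"]-f["xyz"],rcond=None)[0]
    A,B=f["xyz"]+a*s[0],g["xyz"]+b*s[1]; return (A+B)/2*1000,np.linalg.norm(A-B)*1000
def proj(f,P):
    F=240/np.tan(np.radians(f["vertical_fov"]/2))
    c=Ro.from_euler("xyz",f["orientation"]).inv().apply(np.array(P)/1000-f["xyz"]); return c[:2]/c[2]*F+[f["cx"],f["cy"]]
def dark(f,x0,y0,x1,y1,t=60):
    m=(f["frame"][y0:y1,x0:x1].max(2)<t).astype(np.uint8)
    n,l,s,c=cv2.connectedComponentsWithStats(m); return [(s[i][:5]+[x0,y0,0,0,0],c[i]+[x0,y0]) for i in range(1,n) if s[i][4]>15]
E
python3 - <<'E'
from h import *
S,T=[pickle.load(open(n+".pkl","rb")) for n in("scene","top")]
print("grip",dark(T,265,205,300,250)); print("bar",dark(T,392,205,420,245)); print("S",dark(S,325,230,355,265),dark(S,235,185,262,212))
for p in [(249,200),(366,197),(369,257),(249,261)]: print(p,onz(T,*p,.115).round(1))
a=cv2.resize(T["frame"][180:300,110:260],None,fx=4,fy=4,interpolation=2); b=cv2.resize(S["frame"][270:380,370:520],None,fx=4,fy=4,interpolation=2)
cv2.imwrite("pics/ca.png",a[...,::-1]); cv2.imwrite("pics/cb.png",b[...,::-1])
E
```

```text
grip [(array([279, 216,   5,  24,  95]), array([280.52631579, 227.86315789]))]
bar [(array([401, 215,   7,  20, 133]), array([403.93233083, 224.27819549]))]
S [(array([332, 236,  18,  26, 245]), array([340.32653061, 248.57142857]))] [(array([241, 193,  16,  14, 107]), array([248.34579439, 199.6728972 ]))]
(249, 200) [636.4  99.4 115. ]
(366, 197) [ 639.9 -183.6  115. ]
(369, 257) [ 494.2 -187.5  115. ]
(249, 261) [489.5 101.  115. ]
```

View pics/ca.png

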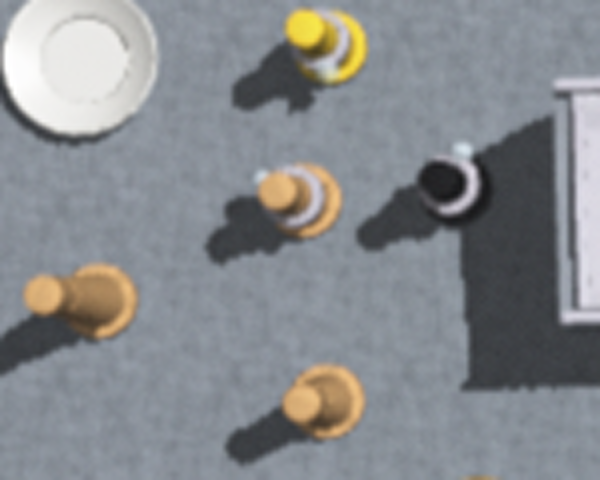

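View pics/cb.png

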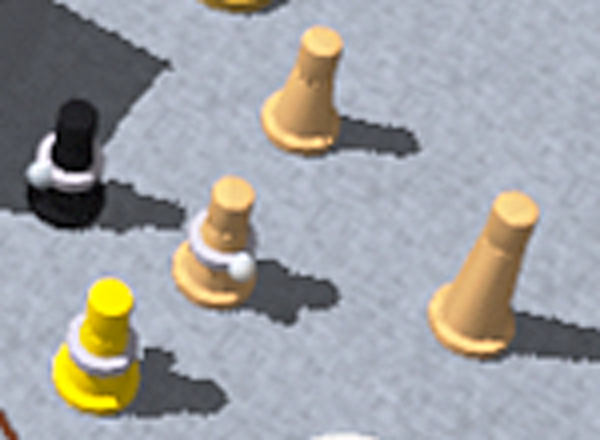

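The enlarged crops confirm it: the wooden cone with the ring and stone has its top at top-view pixel (179.5,227.5) and scene pixel (428.8,317.5), with the black and yellow look-alikes nearby.

```bash
python3 - <<'E'
from h import *
S,T=[pickle.load(open(n+".pkl","rb")) for n in("scene","top")]
k=lambda x,y:(110+x/4,180+y/4); j=lambda x,y:(370+x/4,270+y/4)
for n,a,b,z in [("ring",(278,190),(235,190),82),("black",(443,183),(78,112),82),("yel",(306,29),(110,296),82),("bare",(301,404),(322,42),82),("tall",(44,296),(516,208),112)]:
    print(n,onz(T,*k(*a),z/1e3).round(1),two(T,k(*a),S,j(*b)))
print("ringbase",onz(T,*k(304,201),.010)); print("stone",onz(T,*k(262,176),.037))
for n,a,b,z in [("grip",(280.5,227.9),(340.3,248.6),.151),("bar",(403.9,224.3),(248.3,199.7),.128)]:
    print(n,onz(T,*a,z),two(T,a,S,b))
E
```

```text
ring [575.5 273.6  82. ] (array([574.55823332, 275.35377721,  81.94728052]), np.float64(3.9567697973415665))
black [578.3 172.7  82. ] (array([577.92680891, 175.08221568,  76.24953908]), np.float64(3.5259132321919973))
yel [674.9 256.   82. ] (array([674.76650324, 257.76917607,  79.08668894]), np.float64(2.5877902027379953))
bare [444.  260.2  82. ] (array([443.57577782, 261.68818866,  78.81305136]), np.float64(1.7892973800891891))
tall [511.4 405.4 112. ] (array([511.01730281, 407.45566178, 109.35765245]), np.float64(2.455675186052481))
ringbase [574.70109887 273.61033082  10.        ]
stone [588.72784994 294.11846543  37.        ]
grip [564.63726565  23.20134682 151.        ] (array([566.09244668,  24.10672514, 132.85229274]), np.float64(0.5305066552095203))
bar [ 570.81621445 -271.62337853  128.        ] (array([ 570.60060739, -271.21302805,  129.49576625]), np.float64(0.2567677556586262))
```

Emit:
drive_tool --steps '[40,21,35,0,-1,40,21,35,0,-1,40,21,35,0,-1,40,21,35,0,-1,40,21,35,0,-1]' --grip_force 30

```text
clock: 0.52
position: [0.3025, -0.4163, 0.2451]
tool_rot: [-1.571, 0.0, -1.338]
force: [2.5, -0.8, 0.2]
grip_width: 0.0401
```

Emit:
drive_tool --steps '[40,21,35,0,-1,40,21,35,0,-1,40,21,35,0,-1,40,21,35,0,-1,40,21,35,0,-1]'

```text
clock: 0.93
position: [0.4075, -0.2412, 0.2453]
tool_rot: [-1.571, -0.0, -1.426]
force: [2.2, -0.4, 0.6]
grip_width: 0.0399
```

Emit:
drive_tool --steps '[40,21,35,0,-1,40,21,35,0,-1,40,21,35,0,-1,40,21,35,0,-1,40,21,35,0,-1]'

```text
clock: 1.35
position: [0.5126, -0.0662, 0.2452]
tool_rot: [-1.571, -0.0, -1.513]
force: [1.0, -1.0, 0.5]
grip_width: 0.0401
```

Emit:
drive_tool --steps '[40,18,30,0,-1,40,18,30,0,-1,40,17,30,0,-0.3,40,0,0,-30,0,40,0,0,-20,0]'

```text
clock: 1.77
position: [0.5654, 0.0242, 0.1938]
tool_rot: [-1.571, 0.001, -1.549]
force: [0.3, -0.2, -1.7]
grip_width: 0.0399
```

```bash
python3 - <<'E'
from h import *
o=monitor.observe(); print(o["position"],o["tool_rot"])
f=grab_frame("scene"); a=cv2.resize(f["frame"][160:320,220:420],None,fx=4,fy=4,interpolation=2)[:600]
print(proj(f,[565,24,151]),proj(f,[565,32,151]))
cv2.imwrite("pics/g1.png",a[...,::-1])
E
```

```text
[0.56536217 0.02422577 0.19381774] [-1.57062685e+00  7.60838396e-04 -1.54874585e+00]
[340.72203255 242.89877817] [343.469101   244.41687479]
```

View pics/g1.png

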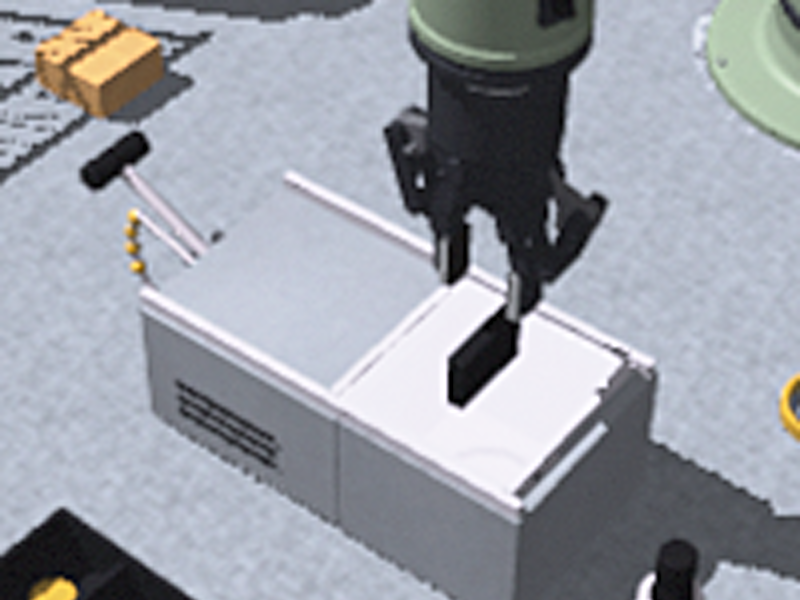

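The picture shows the fingers straddling the black grip at crop (485,355). There is a dark gap at the +y end of the guard, so it starts slightly open, which agrees with the grip measuring 8 mm towards -y. I'll go down, close on it and slide.

Emit:
drive_tool --steps '[40,0,0,-30,0,40,0,0,-29,0,40,0,0,0,0,10,0,0,0,0,10,0,0,0,0]' --grip_force 25

```text
clock: 2.23
position: [0.5657, 0.0218, 0.1379]
tool_rot: [-1.57, 0.0, -1.552]
force: [-1.0, 1.8, -1.3]
grip_width: 0.0166
```

Emit:
drive_tool --steps '[10,0,0,0,0,10,0,0,0,0,10,0,-5,0,0,10,0,-10,0,0,10,0,-15,0,0]'

```text
clock: 2.65
position: [0.5663, -0.0069, 0.1381]
tool_rot: [-1.567, 0.001, -1.55]
force: [3.5, 2.9, 4.7]
grip_width: 0.0132
```

Emit:
drive_tool --steps '[10,0,-20,0,0,10,1,-20,0,0,10,0,-20,0,0,10,1,-15,0,0,10,0,0,0,0]'

```text
clock: 3.07
position: [0.5677, -0.0869, 0.1381]
tool_rot: [-1.569, -0.002, -1.556]
force: [-3.5, -1.9, 11.4]
grip_width: 0.013
```

Emit:
drive_tool --steps '[10,0,-3,0,0,10,0,-3,0,0,10,0,-3,0,0,10,0,0,0,0,10,0,0,0,0]'

```text
clock: 3.48
position: [0.5678, -0.0925, 0.1381]
tool_rot: [-1.568, -0.0, -1.552]
force: [-3.0, -1.2, 9.3]
grip_width: 0.0134
```

Emit:
drive_tool --steps '[10,0,-2,0,0,10,0,-2,0,0,10,0,0,0,0,10,0,0,0,0,10,0,0,0,0]'

```text
clock: 3.9
position: [0.5678, -0.0927, 0.1381]
tool_rot: [-1.569, 0.003, -1.55]
force: [-5.9, 18.8, 11.7]
grip_width: 0.0133
```

The guard is at its open stop with the grip at y = -92.7, so shut is about +32 and the seat y is about 32. That matches the estimate. I'll release, lift and move to the cone.

Emit:
drive_tool --steps '[10,0,2,0,0,40,0,0,0,0,40,0,0,0,0,40,0,0,0,0,45,0,0,25,0]' --grip_force 25

```text
clock: 4.32
position: [0.5652, -0.0942, 0.1585]
tool_rot: [-1.576, 0.001, -1.552]
force: [-0.8, 0.2, -0.4]
grip_width: 0.045
```

Emit:
drive_tool --steps '[50,0,0,40,0,50,0,20,36,0,50,0,40,0,0,50,1,41,0,0,50,1,41,0,0]'

```text
clock: 4.73
position: [0.5691, 0.0488, 0.2384]
tool_rot: [-1.569, -0.0, -1.554]
force: [0.1, -0.3, 0.4]
grip_width: 0.0498
```

Emit:
drive_tool --steps '[50,1,41,0,0,50,1,41,0,0,50,1,41,0,0,50,1,41,0,0,50,1,41,0,0]'

```text
clock: 5.15
position: [0.5739, 0.2545, 0.2376]
tool_rot: [-1.57, -0.0, -1.553]
force: [0.3, 0.1, -0.2]
grip_width: 0.0497
```

```bash
python3 - <<'E'
from h import *
o=monitor.observe(); print(o["position"],o["tool_rot"])
T=grab_frame("top"); S=grab_frame("scene"); pickle.dump(T,open("top1.pkl","wb"));pickle.dump(S,open("scene1.pkl","wb"))
a=cv2.resize(T["frame"][180:280,230:430],None,fx=4,fy=4,interpolation=2)
b=cv2.resize(S["frame"][230:330,330:480],None,fx=4,fy=4,interpolation=2)[:200*2]
for n,P in(("seat",(565,32.4,12)),("bar",(570.8,-271.5,128))): print(n,(proj(T,P)-[230,180])*4)
cv2.imwrite("pics/t1.png",a[...,::-1])
E
```

```text
[0.57394844 0.25454768 0.23764888] [-1.57033788e+00 -6.56361762e-05 -1.55254995e+00]
seat [196.17646124 209.90368038]
bar [695.3961847  177.23002333]
```

View pics/t1.png

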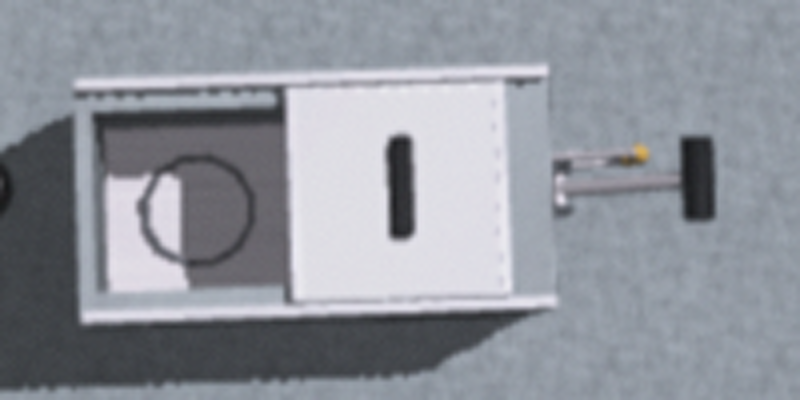

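The chamber is open. The seat ring is centred at crop (197,209), against (196,210) predicted for (565, 32.4), so the seat position is confirmed. Now I'll descend on the cone.

Emit:
drive_tool --steps '[50,1,19.5,-20,0,50,0,0,-35,0,50,0,0,-35,0,50,0,0,-35,0,50,0,0,-25,0]' --grip_force 25

```text
clock: 5.67
position: [0.5743, 0.2716, 0.0846]
tool_rot: [-1.572, -0.001, -1.552]
force: [-0.0, 0.3, 0.2]
grip_width: 0.0498
```

Emit:
drive_tool --steps '[50,0,0,-15,0,50,0,0,-6,0,50,0,0,0,0,15,0,0,0,0,15,0,0,0,0]' --grip_force 25

```text
clock: 6.08
position: [0.5758, 0.2727, 0.0678]
tool_rot: [-1.569, 0.001, -1.552]
force: [-0.9, 1.1, 1.4]
grip_width: 0.0265
```

Emit:
drive_tool --steps '[15,0,0,0,0,15,0,0,0,0,15,0,0,0,0,15,0,0,0,0,15,0,0,0,0]'

```text
clock: 6.5
position: [0.5757, 0.2727, 0.0674]
tool_rot: [-1.569, 0.001, -1.552]
force: [-0.1, 0.2, 7.8]
grip_width: 0.023
```

```bash
python3 - <<'E'
from h import *
o=monitor.observe(); print(o["position"],o["tool_rot"],o["force"],o["grip_width"])
S=grab_frame("scene")
b=cv2.resize(S["frame"][240:370,350:520],None,fx=4,fy=4,interpolation=2)
cv2.imwrite("pics/s2.png",b[...,::-1])
E
```

```text
[0.57566371 0.27271023 0.06744703] [-1.56917633e+00  8.06859038e-04 -1.55206698e+00] [-0.07013718  0.23413648  7.76186471] 0.023016284490921725
```

View pics/s2.png

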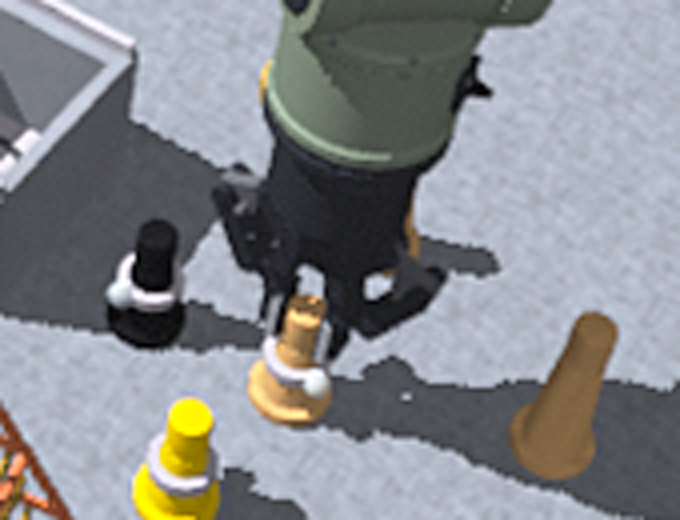

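The picture shows the ring cone gripped by its top, upright at crop (300,370), with its neighbours clear. Now I'll lift and carry it.

Emit:
drive_tool --steps '[15,0,0,10,0,15,0,0,30,0,15,0,0,40,0,15,0,0,40,0,15,0,0,20,0]'

```text
clock: 6.97
position: [0.576, 0.273, 0.2119]
tool_rot: [-1.566, 0.002, -1.552]
force: [0.9, -0.1, -0.9]
grip_width: 0.0236
```

Emit:
drive_tool --steps '[15,-1,-20,0,0,15,-2,-35,0,0,15,-2,-35,0,0,15,-2,-35,0,0,15,-2,-35,0,0]'

```text
clock: 7.38
position: [0.5656, 0.1108, 0.2072]
tool_rot: [-1.57, -0.0, -1.552]
force: [1.1, -1.6, -1.2]
grip_width: 0.0233
```

Emit:
drive_tool --steps '[15,-1,-35,0,0,15,-0.5,-25,0,0,15,0,-15,0,0,15,0,-5.5,0,0,15,0,0,0,0]'

```text
clock: 7.8
position: [0.5646, 0.0306, 0.2069]
tool_rot: [-1.57, -0.0, -1.554]
force: [-0.1, -0.2, -0.8]
grip_width: 0.0232
```

Emit:
drive_tool --steps '[15,0.5,1.7,-20,0,15,0,0,-30,0,15,0,0,-30,0,15,0,0,-25,0,15,0,0,-10,0]'

```text
clock: 8.22
position: [0.5636, 0.0353, 0.0886]
tool_rot: [-1.574, 0.0, -1.55]
force: [-1.0, -0.5, -1.3]
grip_width: 0.0233
```

```bash
python3 - <<'E'
from h import *
o=monitor.observe(); print(o["position"],o["tool_rot"],o["force"],o["grip_width"])
S=grab_frame("scene")
b=cv2.resize(S["frame"][190:320,250:410],None,fx=4,fy=4,interpolation=2)
cv2.imwrite("pics/s3.png",b[...,::-1])
E
```

```text
[0.56362869 0.03526773 0.08855829] [-1.57430527e+00  4.64798380e-04 -1.54989974e+00] [-0.9821954  -0.5087871  -1.34576285] 0.023303775071386947
```

View pics/s3.png

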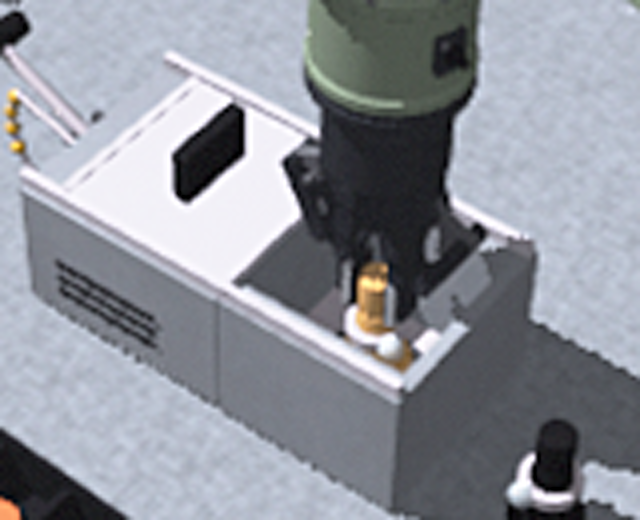

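The cone hangs inside the chamber at crop (375,300), clear of the walls. I'll let it settle and lower it the last bit.

Emit:
drive_tool --steps '[15,0,0,0,0,15,0,0,0,0,15,0,0,-3,0,15,0,0,0,0,15,0,0,0,0]'

```text
clock: 8.68
position: [0.5654, 0.0336, 0.0891]
tool_rot: [-1.57, 0.0, -1.552]
force: [-0.3, -0.4, 0.5]
grip_width: 0.0231
```

Emit:
drive_tool --steps '[15,0,-1.3,-3,0,15,0,0,-3,0,15,0,0,-2,0,15,0,0,0,0,15,0,0,0,0]'

```text
clock: 9.1
position: [0.5649, 0.0323, 0.0801]
tool_rot: [-1.571, 0.0, -1.552]
force: [0.3, 0.4, 1.0]
grip_width: 0.0231
```

Emit:
drive_tool --steps '[15,0,0,-1,0,15,0,0,0,0,40,0,0,0,0,40,0,0,0,0,40,0,0,0,0]'

```text
clock: 9.52
position: [0.5651, 0.0323, 0.0793]
tool_rot: [-1.571, 0.0, -1.552]
force: [0.6, -0.2, -0.2]
grip_width: 0.0396
```

Emit:
drive_tool --steps '[40,0,0,10,0,40,0,0,25,0,40,0,0,40,0,40,0,0,40,0,40,0,-30,20,0]'

```text
clock: 9.93
position: [0.5663, 0.0076, 0.2195]
tool_rot: [-1.566, 0.003, -1.545]
force: [1.6, 1.1, 0.5]
grip_width: 0.04
```

Emit:
drive_tool --steps '[40,0,-40,0,0,40,2,-40,0,0,40,0,-13,0,0,40,0,0,0,0,40,0,0,0,0]'

```text
clock: 10.35
position: [0.5669, -0.0914, 0.2148]
tool_rot: [-1.571, 0.0, -1.554]
force: [0.7, 0.0, -0.0]
grip_width: 0.04
```

```bash
python3 - <<'E'
from h import *
o=monitor.observe(); print(o["position"],o["tool_rot"],o["force"],o["grip_width"])
S=grab_frame("scene");T=grab_frame("top")
b=cv2.resize(S["frame"][190:320,270:400],None,fx=3,fy=3,interpolation=2)
a=cv2.resize(T["frame"][180:310,230:360],None,fx=3,fy=3,interpolation=2)
print((proj(T,[565,32.3,94])-[230,180])*3+[390,0],(proj(S,[565,32.3,94])-[270,190])*3)
cv2.imwrite("pics/s4.png",np.hstack([b,a])[...,::-1])
E
```

```text
[ 0.5669018  -0.09135243  0.21477745] [-1.57059997e+00  1.22346638e-04 -1.55369479e+00] [ 0.74759475  0.04321106 -0.04545783] 0.04002799619155493
[533.04909893 149.53315896] [217.72172965 213.34848349]
```

View pics/s4.png

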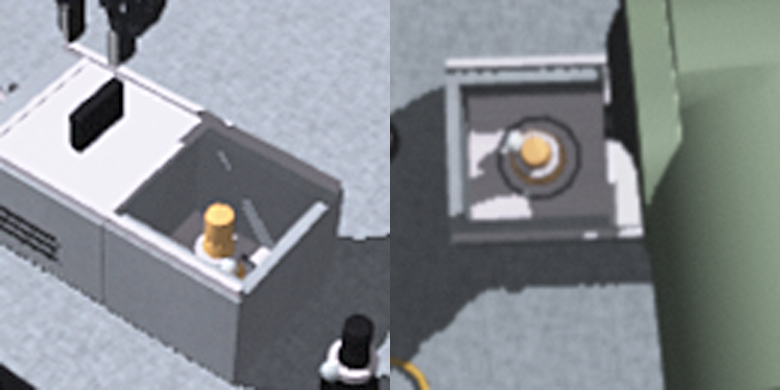

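The cone stands upright in the seat: its top is at (536,150) in the right half against (533,150) expected, and the seat lip is visible around its base. Now I'll grip the guard and shut it.

Emit:
drive_tool --steps '[40,0,0,-35,0,40,0,0,-30,0,40,0,0,-11,0,40,0,0,0,0,10,0,0,0,0]'

```text
clock: 10.87
position: [0.5674, -0.09, 0.1389]
tool_rot: [-1.571, 0.0, -1.551]
force: [0.3, -0.3, 0.3]
grip_width: 0.029
```

Emit:
drive_tool --steps '[10,0,0,0,0,10,0,0,0,0,10,0,0,0,0,10,0,5,0,0,10,0,10,0,0]'

```text
clock: 11.28
position: [0.5677, -0.0771, 0.14]
tool_rot: [-1.569, -0.001, -1.554]
force: [-3.2, -2.3, 11.6]
grip_width: 0.0136
```

Emit:
drive_tool --steps '[10,0,20,0,0,10,-1,25,0,0,10,0,25,0,0,10,-1,20,0,0,10,0,8,0,0]'

```text
clock: 11.7
position: [0.5659, 0.0254, 0.1399]
tool_rot: [-1.568, 0.001, -1.549]
force: [-1.3, -1.6, 12.5]
grip_width: 0.0135
```

Emit:
drive_tool --steps '[10,0,3,0,0,10,0,2,0,0,10,0,2,0,0,10,0,0,0,0,10,0,0,0,0]'

```text
clock: 12.12
position: [0.5659, 0.0294, 0.1399]
tool_rot: [-1.568, 0.0, -1.552]
force: [-1.6, 2.0, 12.4]
grip_width: 0.0137
```

Emit:
drive_tool --steps '[10,0,2,0,0,10,0,0,0,0,10,0,0,0,0,10,0,0,0,0,10,0,0,0,0]'

```text
clock: 12.53
position: [0.5658, 0.0312, 0.1399]
tool_rot: [-1.569, 0.0, -1.552]
force: [-2.8, 0.7, 12.9]
grip_width: 0.0131
```

Emit:
drive_tool --steps '[10,0,2,0,0,10,0,2,0,0,10,0,0,0,0,10,0,0,0,0,10,0,0,0,0]'

```text
clock: 12.95
position: [0.5658, 0.0326, 0.1399]
tool_rot: [-1.569, -0.003, -1.554]
force: [-3.0, -12.6, 15.0]
grip_width: 0.0133
```

The guard has reached its shut stop: 125.3 mm of travel and 12.6 N of resistance. I'll release, lift and head over the lever with the fingers closed.

Emit:
drive_tool --steps '[10,0,-2,0,0,40,0,0,0,0,40,0,0,0,0,40,0,0,0,0,40,0,0,20,0]'

```text
clock: 13.37
position: [0.5635, 0.0331, 0.156]
tool_rot: [-1.575, -0.0, -1.552]
force: [0.1, 1.0, -1.3]
grip_width: 0.0401
```

Emit:
drive_tool --steps '[40,0,0,40,0,40,0,0,20,0,0,0,-30,0,0,0,0.5,-40,0,0,0,0.5,-40,0,0]'

```text
clock: 13.78
position: [0.5661, -0.0773, 0.219]
tool_rot: [-1.57, 0.0, -1.55]
force: [1.3, -0.0, -0.4]
grip_width: 0.0043
```

Emit:
drive_tool --steps '[0,1,-40,0,0,0,1,-40,0,0,0,1,-40,0,0,0,1,-40,0,0,0,0,-30,0,0]'

```text
clock: 14.2
position: [0.5694, -0.2704, 0.2184]
tool_rot: [-1.571, -0.001, -1.554]
force: [0.3, -0.5, -0.9]
grip_width: -0.0001
```

```bash
python3 - <<'E'
from h import *
o=monitor.observe(); print(o["position"],o["tool_rot"],o["force"],o["grip_width"])
S=grab_frame("scene");T=grab_frame("top")
print(dark(T,265,205,300,250),dark(S,325,230,365,275)); 
for d in dark(T,265,205,300,250)[:1]: print(onz(T,*d[1],.151))
b=cv2.resize(S["frame"][150:320,220:400],None,fx=3,fy=3,interpolation=2)
cv2.imwrite("pics/s5.png",b[...,::-1])
E
```

```text
[ 0.56937809 -0.27042825  0.21837123] [-1.57091493e+00 -8.94383378e-04 -1.55392154e+00] [ 0.27327332 -0.50840658 -0.86382595] -0.00010713290856847294
[(array([275, 217,   5,  23,  97]), array([277.24742268, 227.69072165]))] [(array([335, 238,  18,  25, 241]), array([343.06639004, 249.90871369]))]
[565.24366152  30.78160599 151.        ]
```

View pics/s5.png

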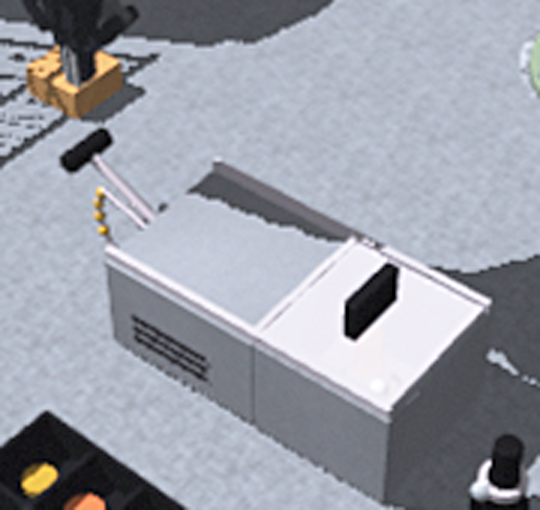

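The guard looks fully shut in the picture: no gap, and the grip is at y = 30.8–32. Now I'll bring the fingers down to the bar.

Emit:
drive_tool --steps '[0,1.5,-6.5,-20,0,0,0,0,-25,0,0,0,0,-15,0,0,0,0,0,0,0,0,0,0,0]'

```text
clock: 14.72
position: [0.5715, -0.2728, 0.1582]
tool_rot: [-1.572, 0.001, -1.552]
force: [0.0, -0.0, 0.1]
grip_width: 0.0001
```

Emit:
drive_tool --steps '[0,0,0,-3,0,0,0,0,-3,0,0,0,0,-2,0,0,0,0,-2,0,0,0,0,0,0]'

```text
clock: 15.13
position: [0.5721, -0.2744, 0.1491]
tool_rot: [-1.569, -0.002, -1.553]
force: [-0.2, -4.8, 5.8]
grip_width: -0.0002
```

Contact came at about the predicted height (TCP z 0.152). I'll push on gradually.

Emit:
drive_tool --steps '[0,0,-1,-6,0,0,0,-1,-8,0,0,0,-1,-8,0,0,0,-1,-8,0,0,0,0,0,0]'

```text
clock: 15.55
position: [0.5714, -0.2776, 0.1174]
tool_rot: [-1.571, -0.0, -1.552]
force: [2.3, -4.1, 6.4]
grip_width: -0.0001
```

Emit:
drive_tool --steps '[0,0,0,-7,0,0,0,0,-7,0,0,0,0,-7,0,0,0,0,-5,0,0,0,0,0,0]'

```text
clock: 15.97
position: [0.5717, -0.277, 0.0917]
tool_rot: [-1.571, 0.0, -1.552]
force: [0.9, -2.8, 6.2]
grip_width: 0.0003
```

Emit:
drive_tool --steps '[0,0,0,-4,0,0,0,0,-4,0,0,0,0,-4,0,0,0,0,-4,0,0,0,0,0,0]'

```text
clock: 16.38
position: [0.5718, -0.2755, 0.0758]
tool_rot: [-1.571, 0.002, -1.551]
force: [0.5, 4.9, 7.3]
grip_width: -0.0003
```

Emit:
drive_tool --steps '[0,0,0,0,0,0,0,0,0,0,0,0,0,0,0,0,0,0,0,0,0,0,0,0,0]'

```text
clock: 16.8
position: [0.5718, -0.2757, 0.0765]
tool_rot: [-1.571, 0.002, -1.551]
force: [-0.9, 4.7, 7.2]
grip_width: -0.0
```

```bash
python3 - <<'E'
from h import *
o=monitor.observe(); print(o["position"],o["tool_rot"],o["force"],o["grip_width"])
S=grab_frame("scene")
for a in(.7,.8,.9,1.0,1.1):
    y=-150-90*np.cos(.5-a); z=85+90*np.sin(.5-a); print(a,(proj(S,[566.5-y*.017+25,-42.5+y,z])-[225,170])*6)
b=cv2.resize(S["frame"][170:265,225:325],None,fx=6,fy=6,interpolation=2)
cv2.imwrite("pics/s6.png",b[...,::-1])
E
```

```text
[ 0.57177457 -0.27565292  0.07648545] [-1.57101541  0.00175371 -1.5510094 ] [-0.92521241  4.70632863  7.17340932] -1.853699267077054e-05
0.7 [ 96.71394396 304.73971831]
0.8 [102.19777554 321.17516988]
0.9 [108.9958492  337.86558021]
1.0 [117.03595909 354.66254357]
1.1 [126.23797171 371.41966731]
```

View pics/s6.png

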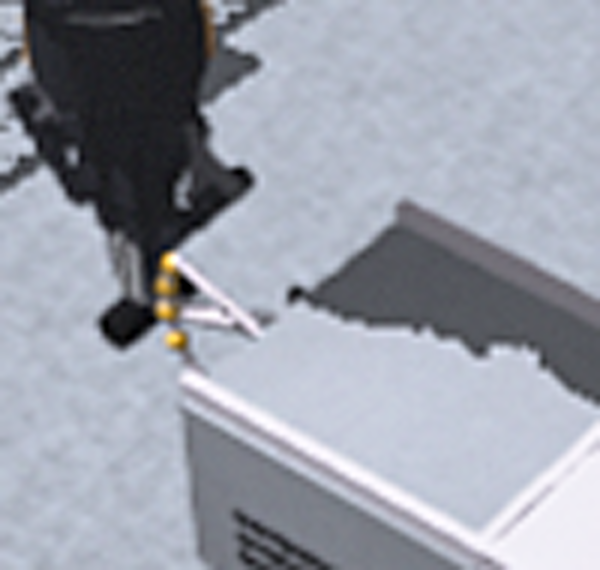

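The picture shows the fingers on the bar, whose near end is at crop (122,327). Shifted along the bar's length, that fits the 0.9 prediction at (109,338), and the height gives 0.87. I'll go 1.5 mm lower to centre on the notch and then hold.

Emit:
drive_tool --steps '[0,0,0,-1.5,0,0,0,0,0,0,0,0,0,0,0,0,0,0,0,0,0,0,0,0,0]'

```text
clock: 17.27
position: [0.5718, -0.2755, 0.075]
tool_rot: [-1.571, 0.002, -1.551]
force: [-0.4, 5.2, 8.2]
grip_width: 0.0002
```

Emit:
drive_tool --steps '[0,0,0,0,0,0,0,0,0,0,0,0,0,0,0,0,0,0,0,0,0,0,0,0,0]'

```text
clock: 17.68
position: [0.5718, -0.2755, 0.075]
tool_rot: [-1.571, 0.002, -1.551]
force: [0.1, 6.8, 8.1]
grip_width: -0.0001
```

Emit:
drive_tool --steps '[0,0,0,0,0,0,0,0,0,0,0,0,0,0,0,0,0,0,0,0,0,0,0,0,0]'

```text
clock: 18.1
position: [0.5718, -0.2755, 0.075]
tool_rot: [-1.571, 0.002, -1.551]
force: [-0.2, 6.1, 8.4]
grip_width: -0.0002
```

```bash
python3 - <<'E'
from h import *
from workcell import workorder
S=grab_frame("scene"); d=dark(S,325,230,365,275); print(d[0][1],monitor.observe()["position"])
if abs(d[0][1][0]-343.07)<.7: print(workorder.job_done())
E
```

```text
[343.06639004 249.90871369] [ 0.57182102 -0.2754662   0.07501665]
the job is handed in; nothing more can be done
None
```

I stood the ring cone in the seat, slid the guard shut, pushed the lever to the third notch and handed the job in with the fingers still holding it. It took about 18 s of the 72 s. The hand-in reports no verdict, so the checks below are my own.

- **Cone:** after release it stood upright, with its top about 3 px of the enlarged crop from where a centred cone would show. The seat lip was visible around its base.
- **Guard:** it was slightly open at the start, by about 8 mm. I opened it to its stop and later shut it to the other stop, 125.3 mm of travel against the 125 mm expected. The grip's pixel position was unchanged just before hand-in.
- **Lever:** finger height puts it at about 0.89 rad, with about 8 N upward on the tool. An earlier picture, 1.5 mm higher, agreed roughly: height gave 0.87 rad. The bar's end in that picture was off the prediction along its length, and allowing for that shift it fits 0.9.
- **Bystanders:** I did not knowingly touch any. I did not re-measure their positions at the end.

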